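# Load the drilling jig and hold its cover down

### The job

Load the two wooden blocks into the blue drilling jig, each standing square on the floor of the bay that fits it, and let go of them; then put the red-handled drill cover on the jig, square with it, sliding it about until the hidden hole in its underside drops over the locating pin and it sits flush. Press the cover down firmly by its handle, well beyond its own weight, and finish while still holding it pressed down, ready for the drill. Leave the loose fittings and tools on the bench where they lie.

Things in the scene. Friction and masses are not known exactly. Their poses are not given: they have to be found in the camera images.
- jig: Drilling jig fixed to the bench; origin on the bench under its pin. Aluminium base 130 (x) x 84 (y) x 10 mm; on it three blue walls with rounded top edges, y -18 to 18, from 10 to 53 mm above the bench: x -59 to -52, rib x -10 to 10, x 42 to 59. The two bays between have their floor at 10 mm and open y ends, but for lips 4 mm high (tops 14 mm above the bench) at y = +-33 to +-38.
- pin_tip (a point): Tip of the steel locating pin in the middle of the rib's top (jig x = y = 0), 61 mm above the bench. The pin is 10 mm thick and 8 mm tall, tapered over its top 3 mm to 6 mm. Axes as the jig's.
- wide_bay (a point): Floor centre of the wide bay (42 x 66 mm inside, for the mahogany block), at jig x = -31 mm; axes as the jig's.
- narrow_bay (a point): Floor centre of the narrow bay (32 x 66 mm inside, for the beech block), at jig x = +26 mm; axes as the jig's.
- mahogany_center (a point): Centre of the dark mahogany block, 34 (x) x 58 (y) x 40 (z) mm, 55 g, upright on the bench. It goes in the wide bay, length along jig y, either way round; its ends then stand 11 mm past the walls, so it can be held by its ends. Hold its upper half: fingertips under 4 mm above its underside would meet the lips.
- beech_center (a point): Centre of the pale beech block, 24 (x) x 58 (y) x 40 (z) mm, about 45 g, upright on the bench. It belongs in the narrow bay in the same way.
- cover_grip (a point): Centre of the cover's red upright handle, 44 (x) x 20 (y) x 36 (z) mm, on the middle of the plate; 30 mm above the cover's underside. The cover lies flat on the bench at first; seated on the jig it rests on the three walls, with this point 83 mm above the bench (8 mm higher while riding on the pin), its long side along jig x, either way round.
- cover: The drill cover: aluminium plate 118 (x) x 44 (y) x 12 mm, 190 to 310 g with its handle. Origin: centre of its underside, where a 12.5 mm hole, not seen from above, takes the locating pin.
- stay: Brass quadrant stay, an arc about 85 x 85 x 5 mm lying flat; bystander, leave alone. Origin: middle, on the bench.
- catch: Nickel toggle catch, 75 x 24 x 15 mm; bystander, leave alone. Origin: middle, on the bench.
- hinge_a: Brass box hinge lying open and flat, 48 x 50 x 6 mm; bystander, leave alone. Origin: middle, on the bench.
- hinge_b: Second brass box hinge, the same; bystander, leave alone.
- marker: Brass-faced beech dovetail marker, 75 x 46 x 36 mm; bystander, leave alone. Origin: middle, on the bench.
- driver: Red-handled screwdriver, 190 mm long, lying along its own x, handle to -x; bystander, leave alone.
Not all that is in view belongs to the job. Leave any green look-alike of the part that bears mahogany_center alone.

How it is judged:
By the outcome, as a careful person would: the job done as asked, in the order asked, and still so for the second after the job is handed in, while the arm keeps its last pose, push and grip.
It also fails if it takes over 72 s, if anything falls off the work surface, if the arm or the gripper's body presses on something with over 40 N, if the wrist force passes 120 N, or if a joint passes its speed limit or range.

### The arm

A 6-joint arm with a two-finger parallel gripper is mounted at the origin on the work surface. World frame = base frame: x ahead of the robot, y to its left, z up, the work surface at z = 0. Lengths are in m, angles in rad, forces in N, time in s.
With the tool pointing down it reaches from about 0.425 to 0.95 m from the base axis. Payload 3.5 kg.
Tool frame: the origin (TCP) lies midway between the tips of the shut fingers; the grasp point (between the pads) lies 19 mm behind it; z points along the fingers, y is the direction in which the jaws open and shut (so a half turn about z gives the same grasp; the last joint's range is limited). The gripper opens to 85 mm and grips with 20 to 120 N. Pads are 22 mm wide; open, the fingers measure 114 mm over their backs; the gripper's body (76 mm by 85 mm) begins 54 mm behind the grasp point. The pads swing forward as they close: fully open they stand 13 mm farther back than shut.
Start: joints at [1.035, 0.286, 1.577, -0, 1.279, -0.15], TCP at [0.254, 0.625, 0.231] pointing down, gripper open.
Joint ranges: [-2.77, 2.77], [-0.9, 2.22], [0.21, 2.48], [-1.53, 4.67], [0.24, 2.81], [-2.84, 2.84]. Speed limits (rad/s): [2.79, 2.79, 3.14, 3.14, 3.14, 3.14].

### API

Orientations are given as a unit quaternion [x, y, z, w].
In Python, from plant import ctrl gives the robot as it stands.
- The arm moves only by the tool apply_moves, never from a script. Its argument "moves" is a list that holds one entry, the list of rows, each a list of 7 numbers: the shift along the tool's x, y, z in m, then the turn, a rotation vector about the tool's x, y, z in degrees, then the gripper's target within -1 to 1 (shut at 1, half-way at 0, fully open at -1). In form: [[[tx, ty, tz, ax, ay, az, hand], ...]]. A call has 1 to 12 rows; each row shifts and turns the pose as measured when the row begins, along the tool's axes as they then stand; what a row does not reach is not made up. A row lasts 1/10 s, in which the tool goes at most 50 mm and 8.59 degrees, less where a joint would pass 70% of its speed; a pose out of reach is approached as far as the arm can. A call with a gripper value outside its range is refused whole. The fingers move at their own pace and stop on an object; "force" is the grip in N (left out, the last holds). Time passes only in rows, so rows that do not move let the fingers close. It gives the time, the measured TCP pose, the force and the opening at its end, in the units of the state.
- ctrl.get_state(): the state, without advancing time (a new reading comes with each control period).
- ctrl.read_camera(name): name is "side" or "top" or "wrist"; returns the picture (384x512x3 uint8, red, green, blue); there is no depth.
- ctrl.get_calibration(name): a dict with "camera_matrix" (3x3 intrinsics, pixels), "cam_to_world" (4x4, takes a point from camera to world coordinates). Camera axes: x right, y up, looking along -z (the intrinsics and any distortion apply to the point x, -y, -z); pixel columns grow to the right and rows downward; lengths in m; the calibration is good to about 2 mm. The wrist camera is an equidistant fisheye: a pixel r from the principal point sees the ray r / f radians off the axis. A picture is of the moment at which its call begins: read the wrist's pose just before it. get_calibration takes no time and is no camera call; for the wrist camera it gives the pose at the moment of the call.
- ctrl.sign_off(): hands the job in, once; it reports no verdict.
The state is a dict: "time": time; "qpos": joint angles; "dq": joint speeds; "joint_efforts": joint torques, N m; "eef_pos": TCP position; "tcp_rot": TCP orientation; "contact_force": force on the tool from outside, world axes, zero at the start; "wrist_torque": the same for the moment, N m; "opening": opening from 0.0 (shut) to 1.0 (fully open).
Only numpy, scipy, OpenCV 4.12 (cv2) and the standard library are available. Lean on these libraries where they do the work, as an engineer would, in place of code of your own. Each camera call takes 0.05 s, during which the arm holds its last target. There are 200 camera calls.

## Working session

There is one attempt and no reset: what is moved stays moved. The work goes in short steps, Python scripts to look and compute and a tool call to move; the robot and the scene stay as the last step left them, time stands still between calls to the robot, and variables do not carry over. Pictures are saved under pics/ and viewed, about 8 in all and at most 12, crops included, and the job is handed in when it is done.

Besides the shell and the picture viewer there is one more tool, called after "Emit:" by a JSON object that holds its "name" and its "arguments", one argument or row to a line. apply_moves: Moves the arm, as the interface text tells. Its arguments: {"type":"object","properties":{"moves":{"type":"array","items":{"type":"array","items":{"type":"array","items":{"type":"number"}}}},"force":{"type":"number"}},"required":["moves"]}

```bash
mkdir -p pics; cat > h.py <<'E'
import numpy as np, cv2, json
from plant import ctrl
from scipy.spatial.transform import Rotation as R
np.set_printoptions(precision=4, suppress=True)
def snap(name, fn=None):
    c=ctrl.get_calibration(name); im=ctrl.read_camera(name)
    if fn: cv2.imwrite('pics/'+fn, im[:,:,::-1])
    return im,c
E
python3 - <<'E'
from h import *
for n in ['top','side','wrist']:
    im,c=snap(n,n+'0.png'); print(n,{k:np.array(v) if not isinstance(v,str) else v for k,v in c.items()})
a=cv2.imread('pics/side0.png');b=cv2.imread('pics/wrist0.png')
cv2.imwrite('pics/sw.png',cv2.resize(np.hstack([a,b]),(800,300)))
cv2.imwrite('pics/top1.png',cv2.resize(cv2.imread('pics/top0.png'),(800,600)))
print(ctrl.get_state())
E
```

```text
top {'camera_matrix': array([[379.5542,   0.    , 257.166 ],
       [  0.    , 379.5542, 190.1581],
       [  0.    ,   0.    ,   1.    ]]), 'cam_to_world': array([[-0.0114,  0.9982, -0.0581,  0.4786],
       [-0.9996, -0.013 , -0.026 ,  0.0557],
       [-0.0267,  0.0578,  0.998 ,  1.3381],
       [ 0.    ,  0.    ,  0.    ,  1.    ]])}
side {'camera_matrix': array([[392.2995,   0.    , 254.3597],
       [  0.    , 392.2995, 190.2369],
       [  0.    ,   0.    ,   1.    ]]), 'cam_to_world': array([[ 0.6949,  0.5005, -0.5164,  0.0368],
       [-0.719 ,  0.4944, -0.4884, -0.4171],
       [ 0.0109,  0.7107,  0.7034,  0.8032],
       [ 0.    ,  0.    ,  0.    ,  1.    ]])}
wrist {'camera_matrix': array([[297.3186,   0.    , 258.7156],
       [  0.    , 297.3186, 190.2516],
       [  0.    ,   0.    ,   1.    ]]), 'cam_to_world': array([[ 0.3761, -0.8888, -0.2618,  0.1868],
       [ 0.9266,  0.3604,  0.1076,  0.6527],
       [-0.0013, -0.2831,  0.9591,  0.3713],
       [ 0.    ,  0.    ,  0.    ,  1.    ]])}
{'time': 0.15, 'qpos': array([ 1.035 ,  0.287 ,  1.5779,  0.    ,  1.2786, -0.15  ]), 'dq': array([-0.0011, -0.0022, -0.0024, -0.0007,  0.0016, -0.0014]), 'joint_efforts': array([  0.0013, -40.6599, -29.3144,  -0.0001,   0.0039,  -0.    ]), 'eef_pos': array([0.2537, 0.625 , 0.2302]), 'tcp_rot': array([ 0.1917,  0.9815, -0.0009, -0.0003]), 'contact_force': array([-1.1523,  0.2209,  0.1201]), 'wrist_torque': array([-0.0208,  0.0189,  0.0379]), 'opening': 0.9997281457294864}
```

View pics/top1.png

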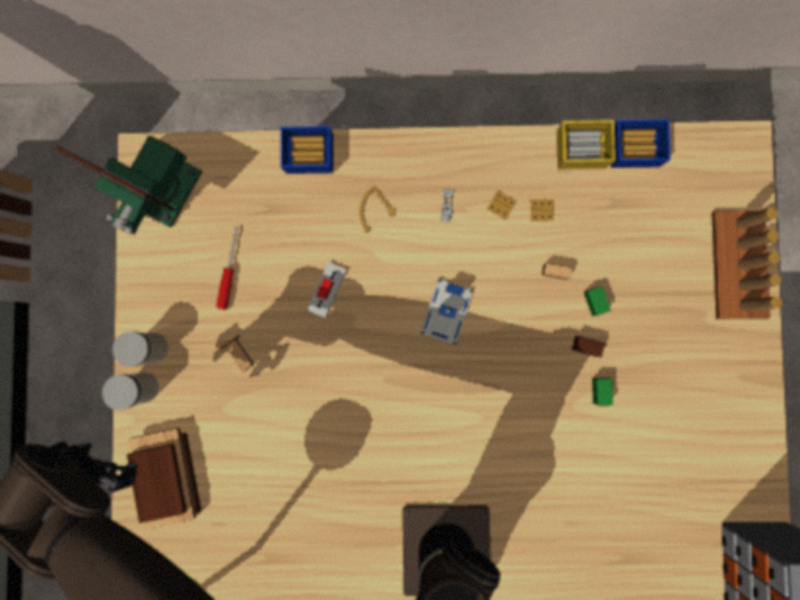

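View pics/sw.png

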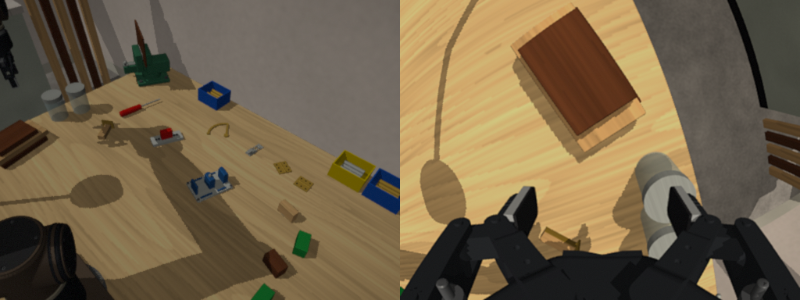

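```bash
cat >> h.py <<'E'
def rays(px,c,fish=False):
    K=np.array(c['camera_matrix']);T=np.array(c['cam_to_world']);px=np.atleast_2d(px).astype(float)
    u=(px[:,0]-K[0,2])/K[0,0];v=(px[:,1]-K[1,2])/K[1,1]
    if fish:
        r=np.hypot(u,v)+1e-9; d=np.c_[np.sin(r)*u/r,-np.sin(r)*v/r,-np.cos(r)]
    else: d=np.c_[u,-v,-np.ones_like(u)]
    return T[:3,3],d@T[:3,:3].T
def toplane(px,c,z,fish=False):
    o,d=rays(px,c,fish); return (o+d*((z-o[2])/d[:,2])[:,None])
def proj(P,c,fish=False):
    K=np.array(c['camera_matrix']);T=np.array(c['cam_to_world'])
    p=(np.atleast_2d(P)-T[:3,3])@T[:3,:3]; x,y,z=p[:,0],-p[:,1],-p[:,2]
    if fish:
        r=np.hypot(x,y); th=np.arctan2(r,z); u,v=th*x/r,th*y/r
    else: u,v=x/z,y/z
    return np.c_[u*K[0,0]+K[0,2],v*K[1,1]+K[1,2]]
def rect(P):
    "centre, sizes (long, short), yaw of long axis (deg) of world xy points"
    (cx,cy),(w,h),a=cv2.minAreaRect((np.asarray(P)[:,:2]*1000).astype(np.float32))
    if w<h: w,h,a=h,w,a+90
    return np.array([cx,cy])/1000,(round(w,1),round(h,1)),(a+90)%180-90
E
python3 - <<'E'
from h import *
im=cv2.imread('pics/top0.png');c=ctrl.get_calibration('top')
hsv=cv2.cvtColor(im,cv2.COLOR_BGR2HSV)
def blob(name,box,f,z):
    x0,y0,x1,y1=[int(v*.64) for v in box]
    m=np.zeros(im.shape[:2],np.uint8); m[y0:y1,x0:x1]=f(hsv[y0:y1,x0:x1])*255
    cs,_=cv2.findContours(m,cv2.RETR_EXTERNAL,cv2.CHAIN_APPROX_NONE)
    k=max(cs,key=cv2.contourArea)[:,0]; print(name,*rect(toplane(k,c,z)))
blob('mah',(565,325,612,365),lambda h:h[...,2]<110,.04)
blob('beech',(535,255,575,285),lambda h:(h[...,2]>190)&(h[...,1]<110),.04)
blob('covhandle',(310,270,345,310),lambda h:(h[...,1]>150)&((h[...,0]<10)|(h[...,0]>170)),.05)
blob('jigblue',(420,270,480,350),lambda h:(h[...,1]>90)&(h[...,0]>95)&(h[...,0]<130),.05)
for p,z in [((589,345),.04),((558,270),.04),((327,289),.04),((448,310),.03),((603,390),.04),((598,300),.04)]:
    print(p,toplane(np.array(p)*.64,c,z))
E
```

```text
mah [ 0.4452 -0.3099] (75.4, 41.9) 80.5326919555664
beech [ 0.6176 -0.2166] (51.6, 30.6) -1.3923873901367188
covhandle [0.5762 0.2586] (40.6, 20.4) -22.141250610351562
jigblue [ 0.5702 -0.0244] (33.2, 15.1) 70.71842193603516
(589, 345) [[ 0.4451 -0.3147  0.04  ]]
(558, 270) [[ 0.6091 -0.2524  0.04  ]]
(327, 289) [[0.5743 0.2541 0.04  ]]
(448, 310) [[ 0.5251 -0.0117  0.03  ]]
(603, 390) [[ 0.3482 -0.3417  0.04  ]]
(598, 300) [[ 0.5424 -0.337   0.04  ]]
```

Emit:
{"name": "apply_moves", "arguments": {
  "moves": [
    [[-0.035,-0.0345,-0.002,0,0,0,-1],[-0.035,-0.0345,-0.002,0,0,0,-1],[-0.035,-0.0345,-0.002,0,0,0,-1],[-0.035,-0.0345,-0.002,0,0,0,-1],[-0.035,-0.0345,-0.002,0,0,0,-1],[-0.035,-0.0345,-0.002,0,0,0,-1],[-0.035,-0.0345,-0.002,0,0,0,-1],[-0.035,-0.0345,-0.002,0,0,0,-1],[-0.035,-0.0345,-0.002,0,0,0,-1],[-0.035,-0.0345,-0.002,0,0,0,-1],[-0.035,-0.0345,-0.002,0,0,0,-1],[-0.035,-0.0345,-0.002,0,0,0,-1]]
  ],
  "force": 40
}}

```text
time: 1.35
eef_pos: [0.4882, 0.0758, 0.2505]
tcp_rot: [0.186, 0.983, -0.003, -0.001]
contact_force: [0.4, 0.8, -0.3]
opening: 1.004
```

Emit:
{"name": "apply_moves", "arguments": {
  "moves": [
    [[-0.033,-0.035,0,0,0,0,-1],[-0.033,-0.035,0,0,0,0,-1],[0,0,0,0,0,0,-1],[0,0,0,0,0,0,-1]]
  ]
}}

```text
time: 1.75
eef_pos: [0.5258, -0.0231, 0.2503]
tcp_rot: [0.19, 0.982, -0.003, -0.001]
contact_force: [-0.9, 0.3, -0.5]
opening: 0.999
```

```bash
python3 - <<'E'
from h import *
im,c=snap('wrist','w1.png'); print(ctrl.get_state()['eef_pos'])
json.dump({k:np.array(v).tolist() for k,v in c.items() if not isinstance(v,str)},open('pics/w1.json','w'))
cv2.imwrite('pics/w1b.png',cv2.resize(im[:,:,::-1],(800,600),interpolation=cv2.INTER_CUBIC))
E
```

```text
[ 0.5258 -0.0228  0.2503]
```

View pics/w1b.png

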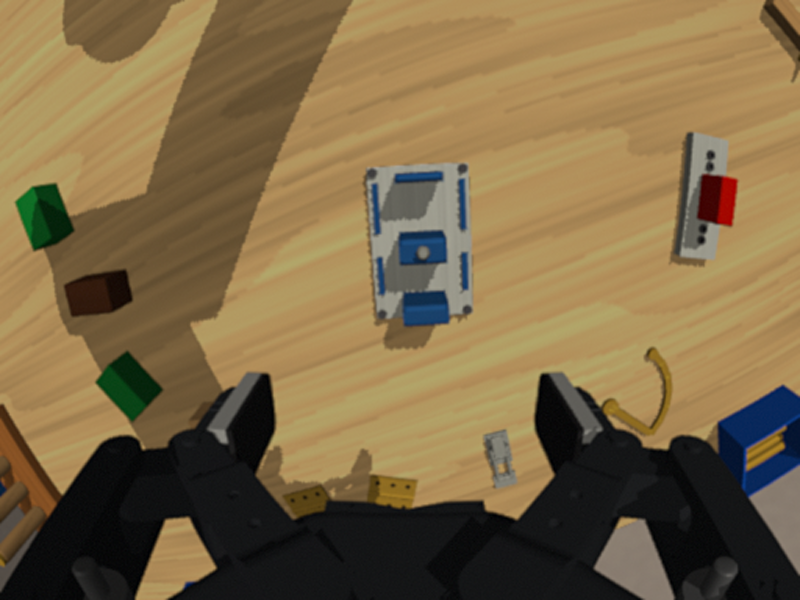

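```bash
python3 - <<'E'
from h import *
im=cv2.imread('pics/w1.png');c=json.load(open('pics/w1.json'))
hsv=cv2.cvtColor(im,cv2.COLOR_BGR2HSV);s=.64
g=np.zeros(im.shape[:2],np.uint8); b=g.copy()
x0,y0,x1,y1=[int(v*s) for v in (350,150,490,335)]
sub=hsv[y0:y1,x0:x1]
g[y0:y1,x0:x1]=((sub[...,1]<70)|((sub[...,0]>90)&(sub[...,0]<140)))*255
b[y0:y1,x0:x1]=((sub[...,1]>120)&(sub[...,0]>90)&(sub[...,0]<140))*255
k=max(cv2.findContours(g,0,cv2.CHAIN_APPROX_NONE)[0],key=cv2.contourArea)[:,0]
print('base',*rect(toplane(k,c,.01,True)))
pr=np.array([(366,168),(468,163),(473,316),(377,320)])*s
q=toplane(pr,c,.01,True); print(q[:,:2],q[:,:2].mean(0)); 
for i in range(4): d=q[(i+1)%4]-q[i]; print(np.hypot(*d[:2]),np.degrees(np.arctan2(d[1],d[0])))
print('pin',toplane(np.array([423,250])*s,c,.061,True), toplane(np.array([423,252])*s,c,.061,True))
for cn in cv2.findContours(b,0,cv2.CHAIN_APPROX_NONE)[0]:
    if cv2.contourArea(cn)>60: print('blue',rect(toplane(cn[:,0],c,.053,True)))
for n,p in dict(mah=(90,292),green2=(128,385),cov=(718,200)).items(): print(n,toplane(np.array(p)*s,c,.04,True))
E
```

```text
base [ 0.5272 -0.0097] (138.1, 83.7) -18.332679748535156
[[ 0.4494 -0.0268]
 [ 0.4762  0.0519]
 [ 0.6008  0.0105]
 [ 0.573  -0.0686]] [ 0.5249 -0.0082]
0.08314886278837037 71.21337889062985
0.13127824729541332 -18.394729343426924
0.08382857286973308 -109.3815098171444
0.1304050098386578 161.31123429781533
pin [[ 0.5208 -0.0071  0.061 ]] [[ 0.5222 -0.0076  0.061 ]]
blue (array([ 0.5649, -0.0222]), (33.8, 25.1), 68.1813735961914)
blue (array([ 0.5201, -0.0071]), (34.0, 23.0), 71.31307220458984)
blue (array([0.4704, 0.0092]), (32.9, 5.5), 71.61334991455078)
mah [[ 0.4402 -0.3068  0.04  ]]
green2 [[ 0.537  -0.3192  0.04  ]]
cov [[0.5745 0.2554 0.04  ]]
```

Emit:
{"name": "apply_moves", "arguments": {
  "moves": [
    [[-0.005,-0.049,0.005,0,0,0,-1],[-0.005,-0.049,0.005,0,0,0,-1],[-0.005,-0.049,0.005,0,0,0,-1],[-0.005,-0.049,0.005,0,0,0,-1],[-0.005,-0.049,0.005,0,0,0,-1],[-0.005,-0.049,0.005,0,0,0,-1],[0,0,0,0,0,0,-1],[0,0,0,0,0,0,-1]]
  ]
}}

```text
time: 2.6
eef_pos: [0.4457, -0.3027, 0.2209]
tcp_rot: [0.178, 0.984, -0.002, 0.0]
contact_force: [-0.2, 0.4, 0.2]
opening: 1.0
```

```bash
cat >> h.py <<'E'
def wsnap(n):
    im,c=snap('wrist',n+'.png')
    json.dump({k:np.array(v).tolist() for k,v in c.items() if not isinstance(v,str)},open(f'pics/{n}.json','w'))
    cv2.imwrite(f'pics/{n}b.png',cv2.resize(im[:,:,::-1],(800,600),interpolation=cv2.INTER_CUBIC))
    s=ctrl.get_state(); print(s['time'],s['eef_pos'],s['tcp_rot'],s['opening'])
def load(n): return cv2.imread(f'pics/{n}.png'),json.load(open(f'pics/{n}.json'))
def go(x,y,z,psi):
    "tool-frame shift from the present pose to TCP x,y,z and yaw psi (deg) of tool x"
    s=ctrl.get_state(); r=R.from_quat(s['tcp_rot']); t=np.array([x,y,z])-s['eef_pos']
    p=np.radians(psi); Rt=np.array([[np.cos(p),np.sin(p),0],[np.sin(p),-np.cos(p),0],[0,0,-1]])
    tx=r.as_matrix()[:,0]
    print('shift mm',r.inv().apply(t)*1000,'turn deg',np.degrees((r.inv()*R.from_matrix(Rt)).as_rotvec()),'psi now',np.degrees(np.arctan2(tx[1],tx[0])))
E
python3 -c "
from h import *
wsnap('w2')"
```

```text
2.65 [ 0.4458 -0.3025  0.2209] [ 0.1778  0.9841 -0.0022  0.0003] 0.9989504881000794
```

View pics/w2b.png

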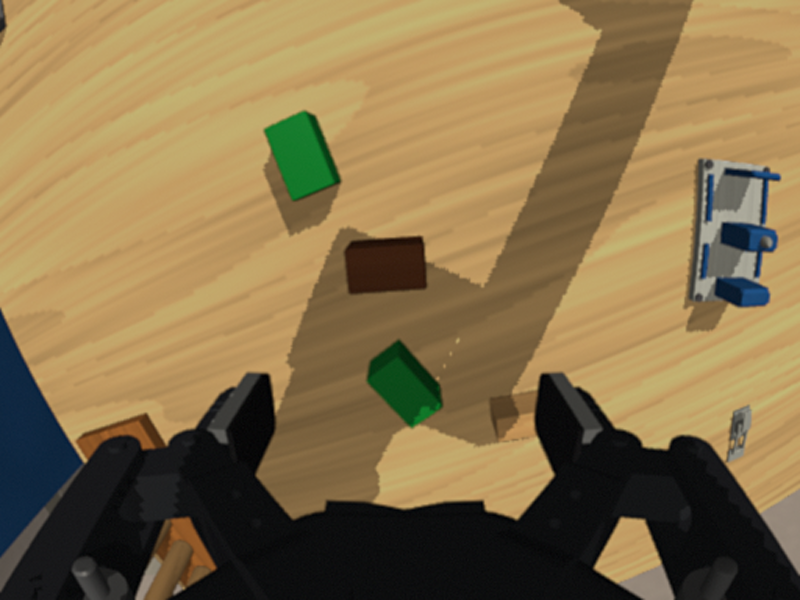

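```bash
python3 - <<'E'
from h import *
im,c=load('w2'); s=.64
crop=im[int(225*s):int(305*s),int(335*s):int(440*s)]
print('col',crop.shape, im[140:195,int(385*s)].tolist()[::1][8:])
hsv=cv2.cvtColor(im,cv2.COLOR_BGR2HSV)
m=np.zeros(im.shape[:2],np.uint8)
y0,y1,x0,x1=144,196,214,282
sub=im[y0:y1,x0:x1].astype(int); m[y0:y1,x0:x1]=(sub[...,1]<45)*255
k=max(cv2.findContours(m,0,2)[0],key=cv2.contourArea)[:,0]
a=cv2.minAreaRect(k); print(a,cv2.boxPoints(a).tolist())
E
```

```text
col (51, 67, 3) [[100, 159, 196], [100, 157, 196], [101, 158, 198], [94, 148, 186], [58, 92, 122], [17, 32, 50], [3, 11, 27], [9, 18, 35], [9, 19, 38], [12, 22, 43], [17, 29, 56], [15, 31, 57], [17, 30, 57], [19, 32, 57], [14, 30, 56], [17, 30, 58], [15, 31, 58], [15, 30, 57], [14, 30, 57], [16, 31, 57], [14, 30, 56], [16, 30, 56], [13, 28, 54], [15, 29, 54], [16, 29, 55], [15, 29, 55], [17, 29, 54], [15, 29, 52], [13, 28, 52], [14, 29, 53], [14, 28, 53], [14, 28, 53], [16, 30, 54], [14, 28, 53], [15, 28, 53], [15, 27, 52], [12, 26, 50], [15, 28, 49], [30, 51, 69], [53, 85, 106], [62, 99, 123], [64, 101, 126], [62, 99, 124], [63, 99, 124], [62, 98, 123], [62, 97, 122], [61, 97, 121]]
((246.27658081054688, 169.1482391357422), (33.1929817199707, 49.889251708984375), 86.18592071533203) [[220.28321838378906, 154.24778747558594], [270.0619812011719, 150.92921447753906], [272.26995849609375, 184.04869079589844], [222.49118041992188, 187.3672637939453]]
```

```bash
cat >> h.py <<'E'
def face(im,c,box,f,z,fish=True):
    "rect of the largest blob of mask f(hsv,bgr) in the pixel box (native px), cast onto height z"
    x0,y0,x1,y1=box; hsv=cv2.cvtColor(im,cv2.COLOR_BGR2HSV)
    m=np.zeros(im.shape[:2],np.uint8); m[y0:y1,x0:x1]=f(hsv[y0:y1,x0:x1].astype(int),im[y0:y1,x0:x1].astype(int))*255
    m=cv2.morphologyEx(m,cv2.MORPH_OPEN,np.ones((3,3),np.uint8))
    k=max(cv2.findContours(m,0,cv2.CHAIN_APPROX_NONE)[0],key=cv2.contourArea)
    return rect(toplane(k[:,0],c,z,fish)), cv2.boundingRect(k)
E
python3 - <<'E'
from h import *
im,c=load('w2')
print(face(im,c,(214,144,282,196),lambda h,b:(b[...,2]>46)&(b[...,2]<75)&(b[...,1]<42),.04))
print('beech approx',toplane(np.array([(512,415),(535,418)])*.64,c,.04,True))
(p,_,y),_=face(im,c,(214,144,282,196),lambda h,b:(b[...,2]>46)&(b[...,2]<75)&(b[...,1]<42),.04)
go(p[0],p[1],.012,y+90)
E
```

```text
((array([ 0.4422, -0.3161]), (55.3, 32.4), 73.82532501220703), (221, 156, 52, 32))
beech approx [[ 0.5919 -0.2636  0.04  ]
 [ 0.6026 -0.2461  0.04  ]]
shift mm [ -1.0256 -13.1228 208.9408] turn deg [-0.2415  0.0674 -4.3105] psi now 159.51499663292165
```

Emit:
{"name": "apply_moves", "arguments": {
  "moves": [
    [[-0.001,-0.013,0.03,0,0,-4.3,-1],[0,0,0.05,0,0,0,-1],[0,0,0.05,0,0,0,-1],[0,0,0.03,0,0,0,-1],[0,0,0,0,0,0,-1]]
  ]
}}

```text
time: 3.15
eef_pos: [0.4497, -0.3081, 0.0617]
tcp_rot: [0.131, 0.991, -0.005, 0.005]
contact_force: [-0.5, 1.4, -0.6]
opening: 1.0
```

```bash
python3 -c "
from h import *
go(.4422,-.3161,.010,163.8)"
```

```text
shift mm [ 5.7631 -9.224  51.668 ] turn deg [-0.4658  0.6298  1.097 ] psi now 164.89961362126172
```

Emit:
{"name": "apply_moves", "arguments": {
  "moves": [
    [[0.006,-0.009,0.03,-0.4,0.6,1,-1],[0,0,0.02,0,0,0,-1],[0,0,0,0,0,0,-1],[0,0,0,0,0,0,-1]]
  ]
}}

```text
time: 3.55
eef_pos: [0.448, -0.3129, 0.0174]
tcp_rot: [0.135, 0.991, -0.003, 0.004]
contact_force: [-0.5, -0.7, 1.1]
opening: 1.0
```

```bash
python3 -c "
from h import *
go(.4422,-.3161,.010,163.8)"
```

```text
shift mm [ 4.7549 -4.6422  7.3368] turn deg [-0.2616  0.4424  0.6462] psi now 164.4472333425631
```

Emit:
{"name": "apply_moves", "arguments": {
  "moves": [
    [[0.004,-0.004,0.006,-0.2,0.4,0.6,-1],[0.001,-0.001,0.002,0,0.2,0,-1],[0,0,0,0,0,0,0.3],[0,0,0,0,0,0,0.6],[0,0,0,0,0,0,1],[0,0,0,0,0,0,1],[0,0,0,0,0,0,1],[0,0,0,0,0,0,1]]
  ],
  "force": 40
}}

```text
time: 4.35
eef_pos: [0.445, -0.3188, 0.0155]
tcp_rot: [0.14, 0.99, -0.003, 0.002]
contact_force: [0.1, 0.2, -0.5]
opening: 0.67
```

```bash
python3 -c "
from h import *
go(.4422,-.3161,.010,163.8)"
```

```text
shift mm [3.5147 1.855  5.4357] turn deg [-0.3555  0.3369  0.0971] psi now 163.8981851146129
```

Emit:
{"name": "apply_moves", "arguments": {
  "moves": [
    [[0,0,-0.03,0,0,0,1],[0,0,-0.045,0,0,0,1],[0.003,0.023,-0.04,0,0,0,1],[0.006,0.046,0,0,0,1,1],[0.006,0.046,0,0,0,1,1],[0.006,0.046,0,0,0,0,1],[0.006,0.046,0,0,0,0,1],[0.006,0.046,0,0,0,0,1],[0.006,0.046,0,0,0,0,1],[0,0,0,0,0,0,1],[0,0,0,0,0,0,1]]
  ]
}}

```text
time: 5.45
eef_pos: [0.4992, -0.0103, 0.1331]
tcp_rot: [0.16, 0.987, -0.002, 0.003]
contact_force: [-0.1, -0.5, -1.1]
opening: 0.671
```

```bash
python3 -c "
from h import *
wsnap('w3')
go(.4931,.0025,.12,161.4)"
```

```text
5.5 [ 0.499  -0.0106  0.133 ] [ 0.1604  0.987  -0.0017  0.0031] 0.6695853933355219
shift mm [ 9.8515 10.5882 12.9237] turn deg [-0.1359  0.3816  0.137 ] psi now 161.5374228823465
```

View pics/w3b.png

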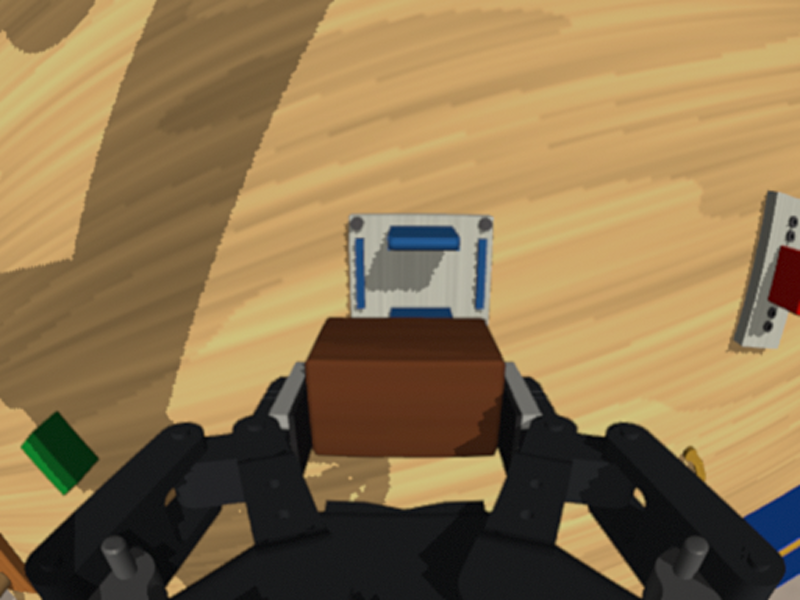

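```bash
python3 - <<'E'
from h import *
im,c=load('w3'); s=.64
f=lambda P,z: toplane(np.array(P)*s,c,z,True)
A=lambda a,b:np.degrees(np.arctan2(*(b-a)[1::-1]))
t=f([(308,360),(504,360),(497,456),(314,456)],.133+.0245); print(t[:,:2],t.mean(0)); print(np.linalg.norm(t-np.roll(t,-1,0),axis=1),A(t[0],t[1]),A(t[3],t[2]))
b=f([(328,318),(487,318)],.1175); print('lower edge',b,np.linalg.norm(b[0]-b[1]),A(b[0],b[1]))
j=f([(350,214),(493,215)],.01); print('base edge',j,j.mean(0),np.linalg.norm(j[0]-j[1]),A(j[0],j[1]))
w=f([(388,238),(460,238)],.053);print('wall top',w,w.mean(0),A(w[0],w[1]))
s_=f([(357,224),(485,225)],.013);print('screws',s_,s_.mean(0),A(s_[0],s_[1]))
E
```

```text
[[ 0.472  -0.029 ]
 [ 0.4892  0.0229]
 [ 0.5209  0.0133]
 [ 0.5031 -0.0406]] [ 0.4963 -0.0084  0.1575]
[0.0547 0.0332 0.0567 0.0332] 71.65389804553219 71.66423484132483
lower edge [[ 0.4733 -0.0302  0.1175]
 [ 0.4914  0.0242  0.1175]] 0.057291442063700945 71.6505113706295
base edge [[ 0.4485 -0.0259  0.01  ]
 [ 0.4746  0.0519  0.01  ]] [0.4615 0.013  0.01  ] 0.08206311341486126 71.48759273343542
wall top [[ 0.4624 -0.006   0.053 ]
 [ 0.4732  0.027   0.053 ]] [0.4678 0.0105 0.053 ] 71.85244589053345
screws [[ 0.455  -0.0236  0.013 ]
 [ 0.4782  0.0454  0.013 ]] [0.4666 0.0109 0.013 ] 71.40457188776621
```

Emit:
{"name": "apply_moves", "arguments": {
  "moves": [
    [[0.007,0.009,0,-0.1,0.4,0,1],[0,0,0,0,0,0,1],[0,0,0.02,0,0,0,1],[0,0,0.02,0,0,0,1],[0,0,0,0,0,0,1]]
  ]
}}

```text
time: 6.0
eef_pos: [0.4952, -0.0038, 0.0926]
tcp_rot: [0.164, 0.986, -0.001, 0.0]
contact_force: [-0.3, 1.0, -1.3]
opening: 0.669
```

```bash
python3 -c "
from h import *
go(.4951,.0001,.0265,161.4)"
```

```text
shift mm [ 1.3778  3.7237 66.0997] turn deg [-0.0572  0.0555 -0.3231] psi now 161.07692856897052
```

Emit:
{"name": "apply_moves", "arguments": {
  "moves": [
    [[0.0015,0.004,0.01,0,0,-0.3,1],[0,0,0.01,0,0,0,1],[0,0,0,0,0,0,1]]
  ]
}}

```text
time: 6.3
eef_pos: [0.4959, -0.0009, 0.0726]
tcp_rot: [0.163, 0.987, -0.001, 0.001]
contact_force: [-0.5, 0.8, -0.4]
opening: 0.671
```

```bash
python3 -c "
from h import *
go(.4951,.0001,.0265,161.4)"
```

```text
shift mm [ 1.1903  0.6898 46.1293] turn deg [-0.0484  0.1658 -0.1617] psi now 161.23832167270834
```

Good. Lower the rest, correcting as it goes.

Emit:
{"name": "apply_moves", "arguments": {
  "moves": [
    [[0.001,0.001,0.012,0,0.1,0,1],[0,0,0.012,0,0,0,1],[0,0,0.012,0,0,0,1],[0,0,0.006,0,0,0,1],[0,0,0,0,0,0,1]]
  ]
}}

```text
time: 6.8
eef_pos: [0.4958, 0.0004, 0.0274]
tcp_rot: [0.163, 0.987, -0.001, 0.001]
contact_force: [0.3, -0.0, 0.0]
opening: 0.668
```

```bash
python3 -c "
from h import *
go(.4951,.0001,.0260,161.4)"
```

```text
shift mm [ 0.562  -0.5292  1.4451] turn deg [-0.0448  0.1092 -0.1494] psi now 161.25068959885746
```

Emit:
{"name": "apply_moves", "arguments": {
  "moves": [
    [[0,0,0.002,0,0,0,1],[0,0,0.001,0,0,0,1],[0,0,0,0,0,0,0.2],[0,0,0,0,0,0,-0.2],[0,0,0,0,0,0,-0.7],[0,0,0,0,0,0,-1],[0,0,0,0,0,0,-1],[0,0,-0.02,0,0,0,-1],[0,0,-0.05,0,0,0,-1],[0,0,-0.05,0,0,0,-1]]
  ]
}}

```text
time: 7.8
eef_pos: [0.4911, 0.0014, 0.1413]
tcp_rot: [0.163, 0.987, -0.0, -0.008]
contact_force: [1.3, -1.3, 0.8]
opening: 1.003
```

```bash
python3 -c "
from h import *
go(.605,-.24,.22,165)"
```

```text
shift mm [-184.2723 -192.1407  -80.8579] turn deg [-0.1506 -0.8732 -3.7659] psi now 161.232658228094
```

Emit:
{"name": "apply_moves", "arguments": {
  "moves": [
    [[-0.031,-0.032,-0.0135,0,0,0,-1],[-0.031,-0.032,-0.0135,0,0,0,-1],[-0.031,-0.032,-0.0135,0,0,0,-1],[-0.031,-0.032,-0.0135,0,0,0,-1],[-0.031,-0.032,-0.0135,0,0,0,-1],[-0.031,-0.032,-0.0135,0,0,0,-1],[0,0,0,0,0,0,-1],[0,0,0,0,0,0,-1]]
  ]
}}

```text
time: 8.6
eef_pos: [0.6141, -0.2497, 0.2347]
tcp_rot: [0.161, 0.987, -0.002, 0.002]
contact_force: [-0.4, 0.5, -1.2]
opening: 1.001
```

```bash
python3 -c "
from h import *
wsnap('w4')"
```

```text
8.65 [ 0.614  -0.2497  0.2349] [ 0.1612  0.9869 -0.0021  0.0019] 0.9985383753236186
```

View pics/w4b.png

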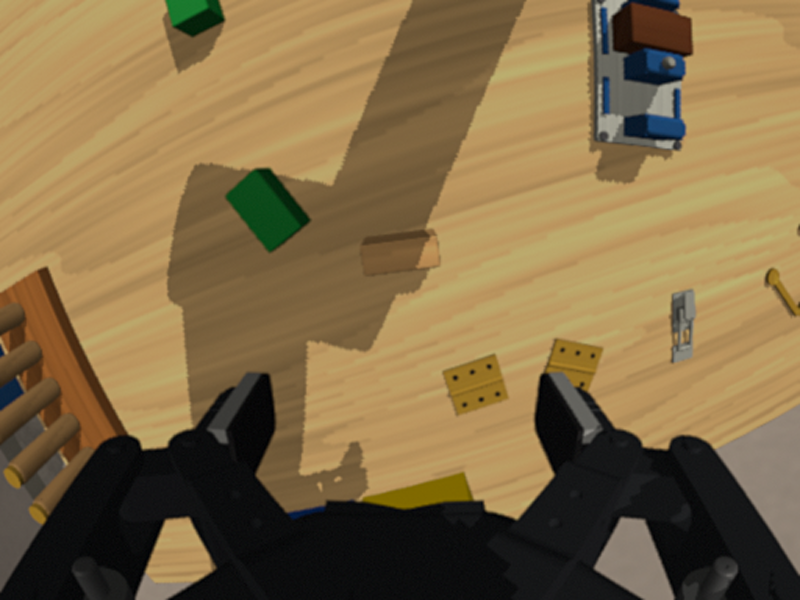

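```bash
python3 -c "
import cv2
im=cv2.imread('pics/w4.png')[140:185,220:292]
cv2.imwrite('pics/w4c.png',cv2.resize(cv2.convertScaleAbs(im,alpha=1.3),None,fx=10,fy=10,interpolation=cv2.INTER_CUBIC))"
```

```text
(no output)
```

View pics/w4c.png

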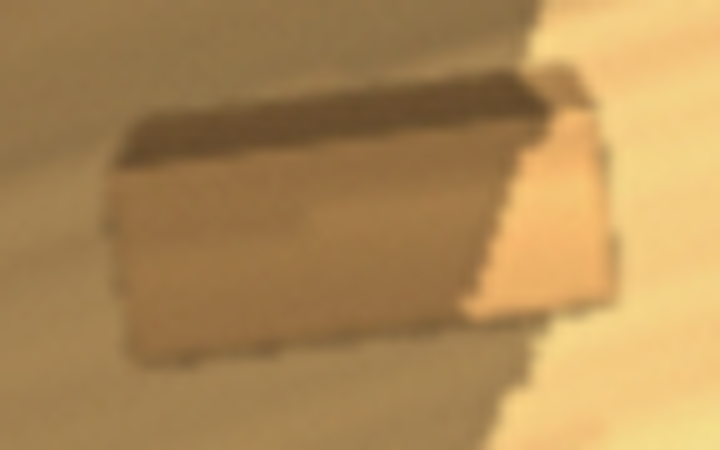

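Top-face corners in the crop: (112,167), (598,105), (616,300), (132,362); divided by 10, plus (220,140).

```bash
python3 - <<'E'
from h import *
im,c=load('w4')
t=toplane(np.array([(112,167),(598,105),(616,300),(132,362)])/10+[220-.45,140-.45],c,.04,True)
print(rect(t),t.mean(0)); p,_,y=rect(t)
go(p[0],p[1],.1,y+90)
s=.64
A=lambda a,b:np.degrees(np.arctan2(*(b-a)[1::-1]))
m=toplane(np.array([(615,25),(690,55)])*s,c,.05,True); print('mah centre now',m.mean(0))
E
```

```text
(array([ 0.6081, -0.2512]), (57.2, 23.1), 78.7767562866211) [ 0.6081 -0.251   0.04  ]
shift mm [  5.7129  -2.8392 134.9003] turn deg [-0.2142  0.2423 -7.3297] psi now 161.44751806416886
mah centre now [ 0.5038 -0.0115  0.05  ]
```

Emit:
{"name": "apply_moves", "arguments": {
  "moves": [
    [[0.006,-0.003,0.01,-0.2,0.2,-7.3,-1],[0,0,0.045,0,0,0,-1],[0,0,0.045,0,0,0,-1],[0,0,0.035,0,0,0,-1],[0,0,0,0,0,0,-1],[0,0,0,0,0,0,-1]]
  ]
}}

```text
time: 9.25
eef_pos: [0.6057, -0.2424, 0.0971]
tcp_rot: [0.092, 0.996, 0.0, 0.0]
contact_force: [0.6, 0.5, 1.3]
opening: 0.998
```

```bash
python3 -c "
from h import *
go(.6081,-.2511,.010,168.8)"
```

```text
shift mm [-3.8892 -8.1435 87.0601] turn deg [0.0453 0.0298 0.6997] psi now 169.49970781218192
```

Emit:
{"name": "apply_moves", "arguments": {
  "moves": [
    [[-0.004,-0.008,0.03,0,0,0.7,-1],[0,-0.001,0.03,0,0,0,-1],[0,0,0.018,0,0,0,-1],[0,0,0,0,0,0,-1]]
  ]
}}

```text
time: 9.65
eef_pos: [0.6141, -0.2528, 0.0279]
tcp_rot: [0.096, 0.995, -0.003, 0.007]
contact_force: [-1.2, 1.2, -0.3]
opening: 1.004
```

```bash
python3 -c "
from h import *
go(.6081,-.2511,.010,168.8)"
```

```text
shift mm [ 6.4589  0.6412 17.7717] turn deg [-0.2511  0.8738  0.1689] psi now 168.9708390527272
```

Emit:
{"name": "apply_moves", "arguments": {
  "moves": [
    [[0.006,0.001,0.005,0,0.8,0,-1],[0,0,0.01,0,0,0,-1],[0,0,0.003,0,0,0,-1],[0,0,0,0,0,0,-1]]
  ]
}}

```text
time: 10.05
eef_pos: [0.6115, -0.2519, 0.0149]
tcp_rot: [0.096, 0.995, -0.004, 0.004]
contact_force: [-1.0, -0.0, 0.0]
opening: 0.996
```

```bash
python3 -c "
from h import *
go(.6081,-.2511,.010,168.8)"
```

```text
shift mm [3.5436 0.2016 4.8197] turn deg [-0.4302  0.5046  0.2208] psi now 169.0226492467257
```

Emit:
{"name": "apply_moves", "arguments": {
  "moves": [
    [[0.004,0,0.004,-0.4,0.5,0,-1],[0.001,0,0.002,0,0.2,0,-1],[0,0,0,0,0,0,-0.2],[0,0,0,0,0,0,0.3],[0,0,0,0,0,0,1],[0,0,0,0,0,0,1],[0,0,0,0,0,0,1],[0,0,0,0,0,0,1]]
  ],
  "force": 40
}}

```text
time: 10.85
eef_pos: [0.6071, -0.2516, 0.0098]
tcp_rot: [0.096, 0.995, -0.0, -0.001]
contact_force: [-0.2, 0.5, 0.3]
opening: 0.673
```

```bash
python3 -c "
from h import *
go(.6081,-.2511,.010,168.8); go(.5471,-.0157,.14,161.4)"
```

```text
shift mm [-0.9009  0.7094 -0.2482] turn deg [-0.0472 -0.1226  0.2081] psi now 169.00806903262622
shift mm [ 104.1421  220.0534 -130.2034] turn deg [-0.0551 -0.1194  7.6081] psi now 169.00806903262622
```

Emit:
{"name": "apply_moves", "arguments": {
  "moves": [
    [[0,0,-0.03,0,0,0,1],[0,0,-0.045,0,0,0,1],[0,0,-0.045,0,0,0,1],[0.0205,0.042,-0.01,0,0,0,1],[0.0205,0.043,0,0,0,0,1],[0.0205,0.043,0,0,0,0,1],[0.0205,0.043,0,0,0,0,1],[0.0205,0.043,0,0,0,0,1],[0,0,0,0,0,7.6,1],[0,0,0,0,0,0,1]]
  ]
}}

```text
time: 11.85
eef_pos: [0.5451, -0.0142, 0.1451]
tcp_rot: [0.165, 0.986, 0.001, -0.0]
contact_force: [0.3, -0.5, -0.5]
opening: 0.673
```

```bash
python3 -c "
from h import *
go(.5471,-.0157,.11,161.4)"
```

```text
shift mm [-2.3972 -0.7799 35.0847] turn deg [ 0.081  -0.0569 -0.3516] psi now 161.04841181181354
```

Emit:
{"name": "apply_moves", "arguments": {
  "moves": [
    [[-0.001,-0.001,0.02,0,0,-0.3,1],[0,0,0.02,0,0,0,1],[0,0,0.015,0,0,0,1],[0,0,0.01,0,0,0,1],[0,0,0,0,0,0,1]]
  ]
}}

```text
time: 12.35
eef_pos: [0.5473, -0.0176, 0.0791]
tcp_rot: [0.157, 0.988, 0.001, 0.001]
contact_force: [0.2, -0.3, -0.3]
opening: 0.669
```

```bash
python3 -c "
from h import *
go(.5462,-.0154,.0205,161.4)"
```

```text
shift mm [ 1.8787  1.633  58.5785] turn deg [0.0953 0.1254 0.5572] psi now 161.957049933121
```

Emit:
{"name": "apply_moves", "arguments": {
  "moves": [
    [[0.002,0.002,0.005,0,0.1,0.5,1],[0.001,0,0.005,0,0,0,1],[0,0,0,0,0,0,1]]
  ]
}}

```text
time: 12.65
eef_pos: [0.5461, -0.0156, 0.0697]
tcp_rot: [0.161, 0.987, 0.001, 0.001]
contact_force: [0.1, 0.4, -0.7]
opening: 0.668
```

```bash
python3 -c "
from h import *
go(.5462,-.0154,.0205,161.4)"
```

```text
shift mm [ 0.1128  0.0709 49.1531] turn deg [0.1096 0.1391 0.0396] psi now 161.43945175265333
```

Emit:
{"name": "apply_moves", "arguments": {
  "moves": [
    [[0,0,0.01,0,0.1,0,1],[0,0,0.01,0,0,0,1],[0,0,0.01,0,0,0,1],[0,0,0.01,0,0,0,1],[0,0,0.004,0,0,0,1],[0,0,0,0,0,0,1]]
  ]
}}

```text
time: 13.25
eef_pos: [0.5466, -0.0155, 0.0222]
tcp_rot: [0.161, 0.987, 0.001, 0.001]
contact_force: [-0.8, 0.3, -0.8]
opening: 0.674
```

```bash
python3 -c "
from h import *
go(.5462,-.0154,.020,161.4)"
```

```text
shift mm [ 0.387  -0.0488  2.1504] turn deg [0.1137 0.08   0.077 ] psi now 161.4769472565493
```

Emit:
{"name": "apply_moves", "arguments": {
  "moves": [
    [[0,0,0.002,0,0,0,1],[0,0,0.001,0,0,0,1],[0,0,0,0,0,0,0.2],[0,0,0,0,0,0,-0.2],[0,0,0,0,0,0,-0.7],[0,0,0,0,0,0,-1],[0,0,0,0,0,0,-1],[0,0,-0.02,0,0,0,-1],[0,0,-0.05,0,0,0,-1],[0,0,-0.05,0,0,0,-1],[0,0,-0.05,0,0,0,-1]]
  ]
}}

```text
time: 14.35
eef_pos: [0.5412, -0.0148, 0.1855]
tcp_rot: [0.161, 0.987, 0.001, -0.009]
contact_force: [1.0, -0.5, -0.2]
opening: 1.001
```

```bash
python3 -c "
from h import *
go(.575,.20,.24,157.9)"
```

```text
shift mm [ 37.154  214.4063 -53.8565] turn deg [-0.0358 -0.9939  3.5582] psi now 161.45823471479255
```

Emit:
{"name": "apply_moves", "arguments": {
  "moves": [
    [[0.0075,0.043,-0.011,0,-0.2,0.7,-1],[0.0075,0.043,-0.011,0,-0.2,0.7,-1],[0.0075,0.043,-0.011,0,-0.2,0.7,-1],[0.0075,0.043,-0.011,0,-0.2,0.7,-1],[0.0075,0.043,-0.011,0,-0.2,0.7,-1],[0,0,0,0,0,0,-1],[0,0,0,0,0,0,-1]]
  ]
}}

```text
time: 15.05
eef_pos: [0.5867, 0.2062, 0.2566]
tcp_rot: [0.194, 0.981, 0.001, 0.013]
contact_force: [-0.8, -0.4, 0.0]
opening: 0.999
```

```bash
python3 -c "
from h import *
wsnap('w5')"
```

```text
15.1 [0.5867 0.206  0.2567] [0.1948 0.9808 0.0017 0.0127] 1.0026897281421527
```

View pics/w5b.png

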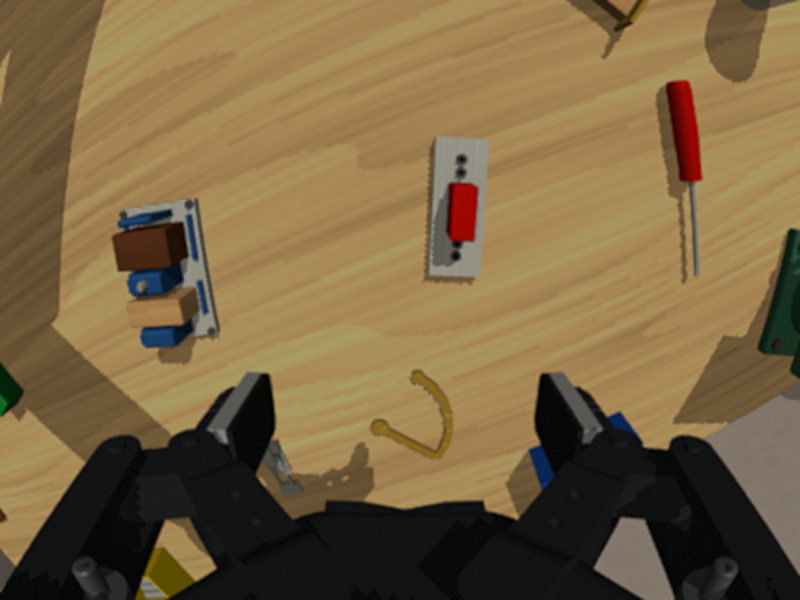

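```bash
python3 - <<'E'
from h import *
im,c=load('w5')
print('plate',face(im,c,(265,80,320,185),lambda h,b:((h[...,1]<70)&(h[...,2]>90))|(h[...,1]>180)|(h[...,2]<50),.012))
r,bb=face(im,c,(265,80,320,185),lambda h,b:(h[...,1]>190)&((h[...,0]<8)|(h[...,0]>172))&(b[...,2]>150),.048); print('handle',r,bb)
for P,z in [([(435,137),(489,140),(479,278),(428,275)],.012),([(452,183),(478,184),(475,242),(448,240)],.048)]:
    q=toplane(np.array(P)*.64,c,z,True); print(rect(q),q.mean(0))
p=q.mean(0); go(p[0],p[1],.12,rect(q)[2]+180)
E
```

```text
plate ((array([0.5763, 0.261 ]), (118.0, 44.8), -24.846969604492188), (274, 87, 39, 90))
handle (array([0.5755, 0.2618]), (40.3, 16.0), -24.524826049804688) (290, 119, 15, 34)
(array([0.5774, 0.2613]), (118.2, 44.6), -24.756385803222656) [0.5774 0.2613 0.012 ]
(array([0.5759, 0.261 ]), (44.7, 21.0), -23.679725646972656) [0.5758 0.2614 0.048 ]
shift mm [ 34.5024  45.8604 136.3202] turn deg [0.4921 1.3817 1.2146] psi now 157.5291429405845
```

Emit:
{"name": "apply_moves", "arguments": {
  "moves": [
    [[0.0345,0.02,0.01,0.5,1.3,2,-1],[0,0.026,0.04,0,0,0,-1],[0,0,0.045,0,0,0,-1],[0,0,0.045,0,0,0,-1],[0,0,0,0,0,0,-1],[0,0,0,0,0,0,-1]]
  ]
}}

```text
time: 15.7
eef_pos: [0.5751, 0.2548, 0.1135]
tcp_rot: [0.218, 0.976, -0.001, 0.002]
contact_force: [0.6, -0.4, 1.0]
opening: 0.999
```

```bash
python3 -c "
from h import *
go(.576,.2612,.018,155.3)"
```

```text
shift mm [ 2.2364  6.1434 95.5201] turn deg [-0.0172  0.1899 -0.4555] psi now 154.84451943749954
```

Emit:
{"name": "apply_moves", "arguments": {
  "moves": [
    [[0.002,0.006,0.02,0,0.2,-0.4,-1],[0,0,0.025,0,0,0,-1],[0,0,0.025,0,0,0,-1],[0,0,0.01,0,0,0,-1],[0,0,0,0,0,0,-1]]
  ]
}}

```text
time: 16.2
eef_pos: [0.5861, 0.2594, 0.0466]
tcp_rot: [0.217, 0.976, 0.005, 0.009]
contact_force: [0.0, 0.4, 1.0]
opening: 1.003
```

```bash
python3 -c "
from h import *
go(.576,.2612,.018,155.3)"
```

```text
shift mm [10.3948 -3.0226 28.3876] turn deg [ 0.7408  0.943  -0.3648] psi now 154.92911312561003
```

Emit:
{"name": "apply_moves", "arguments": {
  "moves": [
    [[0.01,-0.003,0,0.7,0.9,-0.3,-1],[0,0,0.008,0,0,0,-1],[0,0,0.008,0,0,0,-1],[0,0,0.004,0,0,0,-1],[0,0,0,0,0,0,-1]]
  ]
}}

```text
time: 16.7
eef_pos: [0.5792, 0.2618, 0.0321]
tcp_rot: [0.214, 0.977, 0.002, 0.004]
contact_force: [0.6, -0.4, -0.3]
opening: 1.0
```

```bash
python3 -c "
from h import *
go(.576,.2612,.018,155.3)"
```

```text
shift mm [ 2.7473 -1.9239 14.0926] turn deg [ 0.3715  0.4339 -0.0724] psi now 155.2262244354802
```

Emit:
{"name": "apply_moves", "arguments": {
  "moves": [
    [[0.003,-0.002,0.006,0.4,0.4,0,-1],[0,0,0.005,0,0,0,-1],[0.001,0,0.004,0.1,0.1,0,-1],[0,0,0,0,0,0,-1]]
  ]
}}

```text
time: 17.1
eef_pos: [0.5741, 0.2616, 0.0154]
tcp_rot: [0.214, 0.977, -0.001, -0.002]
contact_force: [0.3, 0.3, -0.5]
opening: 0.998
```

```bash
python3 -c "
from h import *
go(.576,.2612,.018,155.3)"
```

```text
shift mm [-1.8803  0.3806 -2.6505] turn deg [-0.2013 -0.1447 -0.0638] psi now 155.23597137858602
```

Emit:
{"name": "apply_moves", "arguments": {
  "moves": [
    [[-0.002,0,-0.003,-0.2,-0.1,0,-1],[0,0,0,0,0,0,-0.3],[0,0,0,0,0,0,0.2],[0,0,0,0,0,0,0.5],[0,0,0,0,0,0,0.8],[0,0,0,0,0,0,1],[0,0,0,0,0,0,1],[0,0,0,0,0,0,1],[0,0,0,0,0,0,1]]
  ],
  "force": 100
}}

```text
time: 18.0
eef_pos: [0.577, 0.261, 0.0195]
tcp_rot: [0.214, 0.977, 0.001, 0.001]
contact_force: [0.0, -0.2, 0.3]
opening: 0.215
```

```bash
python3 -c "
from h import *
go(.576,.2612,.018,155.3)
print(ctrl.get_state()['contact_force'],ctrl.get_state()['wrist_torque'])"
```

```text
shift mm [ 0.9628 -0.1977  1.4965] turn deg [ 0.0875  0.0455 -0.0605] psi now 155.23946455504506
[ 0.0199 -0.1788  0.2745] [ 0.0399  0.007  -0.0164]
```

Emit:
{"name": "apply_moves", "arguments": {
  "moves": [
    [[0,0,-0.02,0,0,0,1],[0,0,-0.04,0,0,0,1],[0,0,-0.04,0,0,0,1],[-0.0105,-0.0443,-0.01,0,0,0,1],[-0.0105,-0.0443,0,0,0,0,1],[-0.0105,-0.0443,0,0,0,0,1],[-0.0105,-0.0443,0,0,0,0,1],[-0.0105,-0.0443,0,0,0,0,1],[-0.008,-0.034,0,0,0,-3,1],[0,0,0,0,0,-3,1],[0,0,0,0,0,0,1],[0,0,0,0,0,0,1]]
  ]
}}

```text
time: 19.2
eef_pos: [0.5168, -0.0059, 0.1268]
tcp_rot: [0.161, 0.987, -0.002, -0.006]
contact_force: [-0.2, -0.4, -2.1]
opening: 0.214
```

```bash
python3 -c "
from h import *
wsnap('w6')
go(.5222,-.0074,.10,161.5)
print(ctrl.get_state()['contact_force'],ctrl.get_state()['wrist_torque'])"
```

```text
19.25 [ 0.5169 -0.0056  0.1267] [ 0.1602  0.9871 -0.0019 -0.0056] 0.2142028984028218
shift mm [-5.9364  0.1001 26.6429] turn deg [-0.3242 -0.6019  0.0662] psi now 161.56444953183794
[-0.5735 -0.0229 -2.5456] [ 0.0147 -0.0415 -0.0038]
```

View pics/w6b.png

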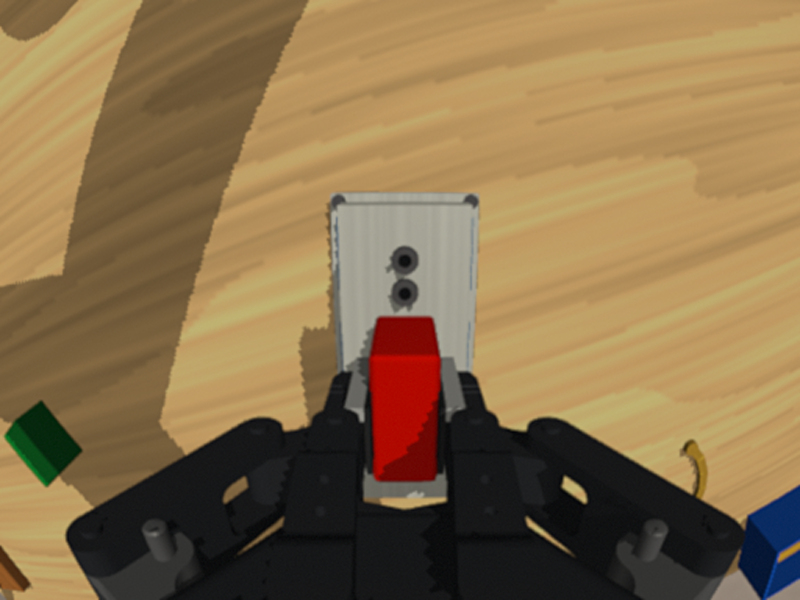

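```bash
python3 - <<'E'
from h import *
im,c=load('w6'); s=.64
f=lambda P,z: toplane(np.array(P)*s,c,z,True)
A=lambda a,b:np.degrees(np.arctan2(*(b-a)[1::-1]))
T=np.array([.5169,-.0056]); x=np.array([np.cos(np.radians(161.56)),np.sin(np.radians(161.56))]); y=np.array([x[1],-x[0]])
for n,P,z in [('plate edge',[(337,203),(474,203)],.1192),('handle near top',[(372,355),(441,355)],.1552),('handle far top',[(372,481),(436,481)],.1552),('screws',[(338,201),(472,200)],.013),('base edge',[(331,193),(480,194)],.01)]:
    q=f(P,z)[:,:2]; m=q.mean(0); print(n,q,'mid rel TCP tool xy mm',1000*np.array([(m-T)@x,(m-T)@y]),'len',np.linalg.norm(q[0]-q[1])*1000,A(*q))
E
```

```text
plate edge [[ 0.4531 -0.007 ]
 [ 0.4671  0.0349]] mid rel TCP tool xy mm [60.0301  0.5812] len 44.241335816668446 71.57670960926156
handle near top [[ 0.4928 -0.0062]
 [ 0.4986  0.0112]] mid rel TCP tool xy mm [22.6875  0.9347] len 18.31490048244444 71.62419796867552
handle far top [[ 0.5326 -0.0209]
 [ 0.5387 -0.0023]] mid rel TCP tool xy mm [-19.6569   0.2408] len 19.525538664703117 71.75877025171143
screws [[ 0.4546 -0.0237]
 [ 0.4774  0.0466]] mid rel TCP tool xy mm [53.675   0.0808] len 73.91836329013213 71.99881051766994
base edge [[ 0.4491 -0.0264]
 [ 0.4759  0.0523]] mid rel TCP tool xy mm [57.5089  0.3632] len 83.12011769392679 71.18500580677731
```

Emit:
{"name": "apply_moves", "arguments": {
  "moves": [
    [[-0.008,0,0.01,-0.3,-0.6,0,1],[0,0,0.01,0,0,0,1],[0,0,0.01,0,0,0,1],[0,0,0.005,0,0,0,1],[0,0,0,0,0,0,1]]
  ]
}}

```text
time: 19.75
eef_pos: [0.5238, -0.0046, 0.0887]
tcp_rot: [0.159, 0.987, 0.0, -0.001]
contact_force: [0.4, 0.5, -2.0]
opening: 0.215
```

```bash
python3 -c "
from h import *
go(.5243,-.0080,.085,161.6)
print(ctrl.get_state()['contact_force'],ctrl.get_state()['wrist_torque'])"
```

```text
shift mm [-1.5267 -3.049   3.6919] turn deg [-0.0174 -0.1478  0.1541] psi now 161.75406256709354
[ 0.3512  0.4509 -1.9695] [ 0.0243 -0.0254  0.0316]
```

Emit:
{"name": "apply_moves", "arguments": {
  "moves": [
    [[-0.0015,-0.003,0.001,0,-0.1,0.1,1],[0,0,0.002,0,0,0,1],[0,0,0.002,0,0,0,1],[0,0,0,0,0,0,1]]
  ]
}}

```text
time: 20.15
eef_pos: [0.5247, -0.008, 0.0839]
tcp_rot: [0.159, 0.987, -0.0, 0.0]
contact_force: [-0.0, 1.2, -1.3]
opening: 0.217
```

```bash
python3 -c "
from h import *
go(.5241,-.0080,.0805,161.6)
print(ctrl.get_state()['contact_force'],ctrl.get_state()['wrist_torque'])"
```

```text
shift mm [ 0.5651 -0.1343  3.3863] turn deg [-0.0193  0.0076  0.066 ] psi now 161.66601886424425
[-0.0288  1.1953 -1.3374] [ 0.0478  0.0013 -0.0007]
```

Lower onto the pin in small steps.

Emit:
{"name": "apply_moves", "arguments": {
  "moves": [
    [[0.0005,0,0.002,0,0,0,1],[0,0,0.002,0,0,0,1],[0,0,0.001,0,0,0,1],[0,0,0.001,0,0,0,1]]
  ]
}}

```text
time: 20.55
eef_pos: [0.5247, -0.0081, 0.0782]
tcp_rot: [0.159, 0.987, -0.0, 0.001]
contact_force: [0.1, -0.2, -2.2]
opening: 0.214
```

```bash
python3 -c "
from h import *
go(.5241,-.0080,.0725,161.6)
print(ctrl.get_state()['contact_force'],ctrl.get_state()['wrist_torque'])"
```

```text
shift mm [ 0.5982 -0.1002  5.6781] turn deg [-0.0068  0.0965  0.0537] psi now 161.65372556297808
[ 0.0504 -0.2158 -2.1884] [-0.0094  0.0081  0.0232]
```

Emit:
{"name": "apply_moves", "arguments": {
  "moves": [
    [[0,0,0.001,0,0,0,1],[0,0,0.001,0,0,0,1],[0,0,0,0,0,0,1]]
  ]
}}

```text
time: 20.85
eef_pos: [0.5246, -0.0081, 0.0758]
tcp_rot: [0.159, 0.987, -0.0, 0.001]
contact_force: [0.3, -0.3, -1.7]
opening: 0.22
```

```bash
python3 -c "
from h import *
go(.5241,-.0080,.0725,161.6)
print(ctrl.get_state()['contact_force'],ctrl.get_state()['wrist_torque'])"
```

```text
shift mm [ 0.4844 -0.1032  3.3248] turn deg [-0.0094  0.0751  0.0512] psi now 161.65116927249795
[ 0.2873 -0.2995 -1.7052] [-0.0349  0.0029  0.0086]
```

Emit:
{"name": "apply_moves", "arguments": {
  "moves": [
    [[0,0,0.001,0,0,0,1],[0,0,0.001,0,0,0,1],[0,0,0.001,0,0,0,1],[0,0,0,0,0,0,1]]
  ]
}}

```text
time: 21.25
eef_pos: [0.5246, -0.0081, 0.0726]
tcp_rot: [0.159, 0.987, -0.0, 0.001]
contact_force: [0.1, 1.1, -1.6]
opening: 0.221
```

```bash
python3 -c "
from h import *
go(.5241,-.0080,.0725,161.6)
print(ctrl.get_state()['contact_force'],ctrl.get_state()['wrist_torque'])"
```

```text
shift mm [ 0.485  -0.0435  0.0957] turn deg [-0.0196  0.0731  0.0596] psi now 161.65963975962052
[ 0.1311  1.0887 -1.5917] [-0.0306 -0.0357 -0.0005]
```

Emit:
{"name": "apply_moves", "arguments": {
  "moves": [
    [[0,0,0.001,0,0,0,1],[0,0,0.001,0,0,0,1],[0,0,0.001,0,0,0,1],[0,0,0,0,0,0,1]]
  ]
}}

```text
time: 21.65
eef_pos: [0.5248, -0.0082, 0.0725]
tcp_rot: [0.159, 0.987, -0.0, -0.0]
contact_force: [-0.9, 0.0, -3.8]
opening: 0.215
```

```bash
python3 -c "
from h import *
wsnap('w7'); 
print(ctrl.get_state()['contact_force'],ctrl.get_state()['wrist_torque'])
im,_=snap('side','side2.png'); t,_=snap('top','top2.png')
a=cv2.resize(im[130:290,200:340,::-1],None,fx=3,fy=3,interpolation=cv2.INTER_CUBIC)
b=cv2.resize(t[150:250,240:340,::-1],(300,480) if 0 else (380,380),interpolation=cv2.INTER_CUBIC)
cv2.imwrite('pics/side2b.png',cv2.hconcat([a,cv2.copyMakeBorder(b,0,100,0,0,cv2.BORDER_CONSTANT)]))
"
```

```text
21.7 [ 0.5248 -0.0081  0.0724] [ 0.1592  0.9872 -0.0004 -0.0003] 0.21450478083728808
[-1.7588  0.1571  0.3671] [-0.0247  0.1522 -0.0067]
```

Emit:
{"name": "apply_moves", "arguments": {
  "moves": [
    [[0,0,0.004,0,0,0,1],[0,0,0.004,0,0,0,1],[0,0,0.004,0,0,0,1]]
  ]
}}

```text
time: 22.1
eef_pos: [0.5247, -0.0081, 0.0724]
tcp_rot: [0.159, 0.987, -0.001, -0.006]
contact_force: [-15.2, 1.2, 23.2]
opening: 0.214
```

```bash
python3 -c "
from h import *
go(.5241,-.0080,.0725,161.6)
print(ctrl.get_state()['contact_force'],ctrl.get_state()['wrist_torque'])"
```

```text
shift mm [ 0.6088 -0.1092 -0.0974] turn deg [-0.2179 -0.6233  0.1495] psi now 161.74833421057204
[-15.1853   1.1557  23.2433] [ 0.0488  1.7258 -0.0723]
```

View pics/side2b.png

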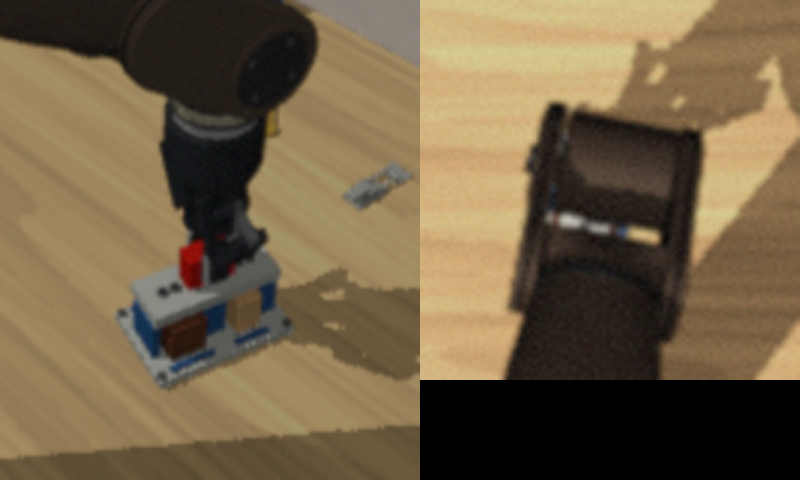

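Emit:
{"name": "apply_moves", "arguments": {
  "moves": [
    [[0.002,0,0.004,0.2,0.6,0,1],[0.002,0,0.004,0.1,0.3,0,1]]
  ]
}}

```text
time: 22.3
eef_pos: [0.5249, -0.0081, 0.0728]
tcp_rot: [0.158, 0.987, -0.003, -0.01]
contact_force: [-8.7, 1.0, 16.9]
opening: 0.218
```

```bash
python3 -c "
from h import *
go(.5247,-.0081,.0725,161.6)
print(ctrl.get_state()['contact_force'],ctrl.get_state()['wrist_torque'])"
```

```text
shift mm [ 0.1298 -0.0853  0.3458] turn deg [-0.5689 -1.0581  0.1815] psi now 161.77625619390776
[-8.7126  0.9547 16.874 ] [-0.1151  0.6926 -0.0374]
```

Emit:
{"name": "apply_moves", "arguments": {
  "moves": [
    [[0.001,0,0.002,-0.6,-1.2,0,1],[0.001,0,0.004,-0.3,-0.6,0,1],[0.001,0,0.005,-0.2,-0.4,0,1]]
  ]
}}

```text
time: 22.6
eef_pos: [0.5255, -0.0084, 0.0723]
tcp_rot: [0.158, 0.987, 0.002, 0.012]
contact_force: [-13.5, 2.6, 32.6]
opening: 0.221
```

```bash
python3 -c "
from h import *
go(.5247,-.0081,.0725,161.6)
print(ctrl.get_state()['contact_force'],ctrl.get_state()['wrist_torque'])"
```

```text
shift mm [ 0.862   0.0025 -0.2623] turn deg [0.4624 1.3026 0.2729] psi now 161.8676690562035
[-13.5224   2.59    32.6231] [ 0.2956  3.0345 -0.0041]
```

Emit:
{"name": "apply_moves", "arguments": {
  "moves": [
    [[0.002,0,0.004,0.3,1.0,0,1],[0.002,0,0.005,0,0,0,1],[0.002,0,0.005,0,0,0,1]]
  ]
}}

```text
time: 22.9
eef_pos: [0.5254, -0.0083, 0.0723]
tcp_rot: [0.157, 0.988, -0.0, 0.006]
contact_force: [-10.3, -0.2, 25.6]
opening: 0.218
```

```bash
python3 -c "
from h import *
go(.5247,-.0081,.0725,161.6)
print(ctrl.get_state()['contact_force'],ctrl.get_state()['wrist_torque'])"
```

```text
shift mm [ 0.7115 -0.0688 -0.2198] turn deg [0.0774 0.7039 0.3649] psi now 161.9644381622254
[-10.2595  -0.2036  25.562 ] [ 0.009   1.803  -0.0786]
```

Emit:
{"name": "apply_moves", "arguments": {
  "moves": [
    [[0.005,0,0.005,0,0.6,0.3,1],[0.005,0,0.006,0,0.1,0,1],[0.005,0,0.006,0,0,0,1]]
  ]
}}

```text
time: 23.2
eef_pos: [0.5256, -0.0084, 0.0722]
tcp_rot: [0.159, 0.987, -0.002, 0.016]
contact_force: [-3.4, -1.8, 22.1]
opening: 0.217
```

```bash
python3 -c "
from h import *
go(.5247,-.0081,.0725,161.6)
print(ctrl.get_state()['contact_force'],ctrl.get_state()['wrist_torque'])
for i in range(4): im,_=snap('side','side3.png')
s=ctrl.get_state();print(s['time'],s['contact_force'],s['eef_pos'])
wsnap('w8')
a=cv2.resize(im[150:290,215:325,::-1],None,fx=4,fy=4,interpolation=cv2.INTER_CUBIC)
b=cv2.imread('pics/w8.png')[80:330,150:350]; b=cv2.resize(b,(340,425))
cv2.imwrite('pics/fin.png',cv2.hconcat([a,cv2.copyMakeBorder(b,0,a.shape[0]-425,0,0,cv2.BORDER_CONSTANT)]))
"
```

```text
shift mm [ 0.9677  0.0141 -0.285 ] turn deg [0.0712 1.8561 0.1539] psi now 161.75283380854907
[-3.3994 -1.8221 22.1277] [-0.2116  1.2214 -0.2214]
23.4 [-3.0976 -2.4888 22.1031] [ 0.5256 -0.0084  0.0723]
23.45 [ 0.5256 -0.0084  0.0723] [ 0.1587  0.9872 -0.0018  0.0159] 0.21659447530083692
```

View pics/fin.png

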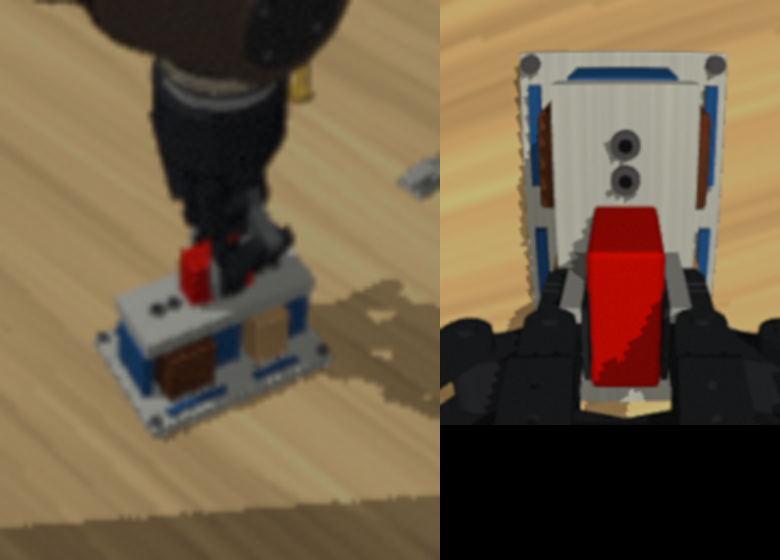

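Emit:
{"name": "apply_moves", "arguments": {
  "moves": [
    [[0.002,0,0.004,0,1.8,0,1],[0.002,0,0.005,0,0.8,0,1],[0.002,0,0.005,0,0.3,0,1]]
  ]
}}

```text
time: 23.75
eef_pos: [0.5256, -0.0084, 0.0729]
tcp_rot: [0.158, 0.987, 0.001, -0.006]
contact_force: [-14.0, 0.0, 26.1]
opening: 0.218
```

```bash
python3 -c "
from h import *
go(.5247,-.0081,.0725,161.6)
print(ctrl.get_state()['contact_force'],ctrl.get_state()['wrist_torque'])"
```

```text
shift mm [0.9232 0.0546 0.4382] turn deg [-0.0041 -0.6695  0.175 ] psi now 161.77502807106967
[-13.9845   0.0359  26.0875] [-0.2777  1.2245 -0.1109]
```

Emit:
{"name": "apply_moves", "arguments": {
  "moves": [
    [[0.003,0,0.005,0,-0.5,0,1],[0.003,0,0.005,0,0,0,1]]
  ]
}}

```text
time: 23.95
eef_pos: [0.5254, -0.0084, 0.0723]
tcp_rot: [0.158, 0.987, -0.001, 0.005]
contact_force: [-8.9, 0.3, 22.2]
opening: 0.214
```

```bash
python3 -c "
from h import *
go(.5247,-.0081,.0725,161.6)
print(ctrl.get_state()['contact_force'],ctrl.get_state()['wrist_torque'])
for i in range(6): im,c=snap('side','side4.png')
s=ctrl.get_state();print(s['time'],s['contact_force'],s['eef_pos'],s['opening'],s['tcp_rot'])
wsnap('w9')
a=cv2.resize(im[175:265,230:310,::-1],None,fx=6,fy=6,interpolation=cv2.INTER_CUBIC)
b=cv2.imread('pics/w9.png')[90:200,200:310]; b=cv2.resize(b,(320,320),interpolation=cv2.INTER_CUBIC)
cv2.imwrite('pics/fin2.png',cv2.hconcat([a,cv2.copyMakeBorder(b,0,a.shape[0]-320,0,0,cv2.BORDER_CONSTANT)]))
"
```

```text
shift mm [ 0.7733  0.0519 -0.2279] turn deg [-0.0283  0.561   0.1856] psi now 161.7857158521872
[-8.9248  0.3469 22.2118] [-0.2589  0.9336 -0.1489]
24.25 [-8.4359 -0.0942 21.3373] [ 0.5254 -0.0084  0.0723] 0.2169095582904729 [ 0.1583  0.9874 -0.0009  0.0045]
24.3 [ 0.5254 -0.0084  0.0723] [ 0.1583  0.9874 -0.0009  0.0045] 0.2147043812083356
```

View pics/fin2.png

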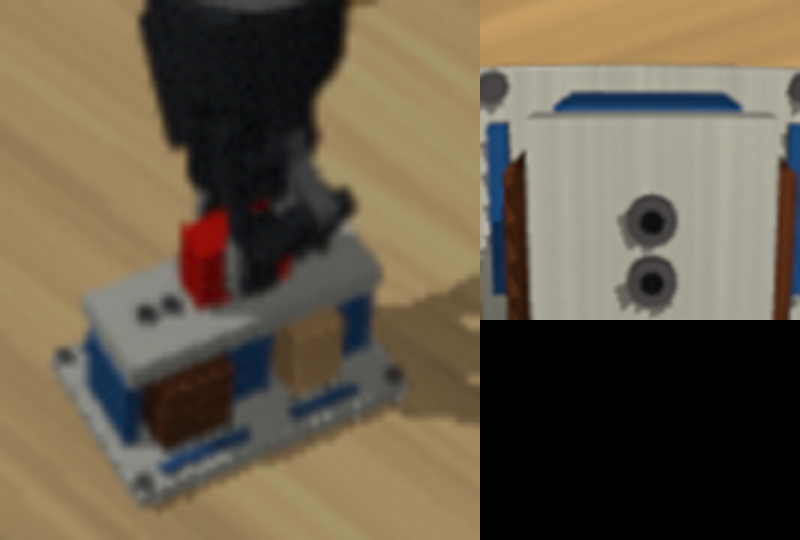

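Emit:
{"name": "apply_moves", "arguments": {
  "moves": [
    [[0.003,0,0.007,0,0.4,0,1],[0.003,0,0.007,0,0.1,0,1]]
  ],
  "force": 110
}}

```text
time: 24.5
eef_pos: [0.5254, -0.0084, 0.0722]
tcp_rot: [0.158, 0.987, -0.002, 0.004]
contact_force: [-16.2, -0.2, 34.8]
opening: 0.219
```

```bash
python3 -c "
from h import *
go(.5247,-.0081,.0725,161.6)
s=ctrl.get_state();print(s['contact_force'],s['wrist_torque'])
ctrl.read_camera('side');ctrl.read_camera('side')
s=ctrl.get_state();print(s['time'],s['contact_force'],s['eef_pos'],s['opening'])"
```

```text
shift mm [ 0.7766  0.0241 -0.2586] turn deg [-0.1003  0.4751  0.197 ] psi now 161.79742079927718
[-16.2328  -0.1751  34.7644] [-0.1041  1.9101 -0.2226]
24.6 [-15.5386   0.7624  34.3172] [ 0.5254 -0.0084  0.0722] 0.21960527052987278
```

```bash
python3 -c "
from h import *
print(ctrl.sign_off())"
```

```text
the job is handed in; nothing more can be done
None
```

The job is handed in, at about 24.6 s of the 72 s allowed. Both blocks are loaded, and the arm is still holding the cover pressed down on the jig.

- **Blocks:** The mahogany block is in the wide bay and the beech block is in the narrow bay. I let go of both before fetching the cover, and the last pictures show them standing square.
- **Cover:** It went over the pin on the first lowering, with no contact felt at pin height, so no sliding search was needed. It came to rest with the tool at 72.5 mm, exactly the height expected for flush. The side and wrist pictures show it flush and square.
- **Press:** The last readings were about 34 N of downward push, steady over 0.1 s, with a 110 N grip on the handle.
- **Bystanders:** I never touched the loose fittings, the tools or the green look-alikes.

Three checks were less clean:

- **Side force:** About 16 N of sideways force remained while pressing.
- **Tilt:** The tool was left about 0.5° off vertical. It swung between about -1° and +1.9° while I adjusted the press, and that seemed to be the handle turning in the grip rather than the cover lifting.
- **Jig position:** My measurements of the jig along its length disagreed by 2–3 mm. I used their average, and the cover seated there.

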